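Set the thread guide over the red spool

TASK

Gently push the yellow guide arm of the thread stand round with one finger until the wire eye at its end is over the middle of the red spool, then push the orange brake lever across until it rests against its stop pin. Only push: nothing is to be pinched or picked up; the spools stay standing in their seats, and the tape roll and the rubber stamp beside the stand stay where they are.

Things in the scene. Friction and masses are not known exactly. Their poses are not given: they have to be found in the camera images.
- stand: Grey round base, fixed, 244 mm across, 10 mm thick, with a steel post (18 mm) in the middle and three low steel seat rims (top 14 mm above the counter) 95 mm from the post's axis, at -85, +40 and +85 degrees counter-clockwise from its x axis. Origin on the post's axis at counter height; x points from the brake lever's pivot to the post, z up.
- guide_arm (a joint): Angle (rad) of the yellow arm about the post: 0 along the stand's x, growing counter-clockwise from above, range -1.9 to 1.9; starts at -0.85 to 0.1, over no spool. Bar 10 mm wide out to 85 mm from the axis, flanks 72 to 88 mm above the counter (above the spools); hub radius 16 mm, top at 94 mm; 37 mm tail behind. Stiff (about 1 N at 70 mm); stays where left.
- guide_eye (a point): Centre of the steel wire eye (25 mm across) at the end of the yellow arm, 95 mm from the post's axis and 80 mm above the counter.
- brake_lever (a joint): Angle (rad) of the orange lever about its upright pivot: 0 open, 1.57 at its stop pin (closed); starts at 0 to 0.3. At 0 it points 135 degrees counter-clockwise from the stand's x and closes counter-clockwise from above, to 225. Bar 10 mm wide, 71 mm long with its knob, flanks 36 to 49 mm above the counter. Stiff (about 1 N at 50 mm); stays where left; does not hold the guide arm.
- lever_pivot (a point): On the brake lever's pivot axis, 70 mm from the post's axis along the stand's -x, 42 mm above the counter.
- lever_knob (a point): Centre of the orange ball knob (18 mm) at the lever's end, 62 mm from its pivot, 43 mm above the counter.
- spool_red_center (a point): Centre of the red thread spool (white flanges, red dot on top), loose, 29 mm across and 40 mm high, standing in a seat of the stand; its top is 50 mm above the counter.
- spool_navy_center (a point): Centre of the navy blue thread spool (navy dot on top), loose, 29 mm across and 40 mm high, standing in another seat (top 50 mm above the counter).
- spool_grey_center (a point): Centre of the grey thread spool (grey dot on top), loose, 26 mm across and 36 mm high, standing in another seat (top 46 mm above the counter).
- tape_1_center (a point): Centre of a loose roll of tan tape, 104 mm across, 25 mm high, lying flat beside the stand.
- rubber_stamp_center (a point): Centre of a loose wooden rubber stamp, 26x52 mm and 72 mm high, standing beside the stand.

How it is judged:
By the outcome, as a careful person would: the job done as asked, in the order asked, and still so for the second after the job is handed in, with the robot touching nothing.
It also fails if it takes over 56 s, if anything falls off the work surface, if the arm or the gripper's body presses on something with over 40 N, if the wrist force passes 120 N, or if a joint passes its speed limit or range.

ROBOT

A 6-joint arm with a two-finger parallel gripper is mounted at the origin on a cart in front of the work surface, level with it; the furniture and walls round the work are solid. World frame = base frame: x ahead of the robot, y to its left, z up, the work surface at z = 0. Lengths are in m, angles in rad, forces in N, time in s.
With the tool pointing down it reaches from about 0.25 to 0.775 m from the base axis. Payload 4 kg.
Tool frame: the origin (TCP) lies at the centre of the arm's flange, where the gripper is bolted on; the fingertips stand 199 mm ahead of it and the grasp point (between the pads) lies 180 mm ahead of it; z points along the fingers, y is the line along which they close (so a half turn about z gives the same grasp; the last joint's range is limited). The gripper opens to 94 mm and grips with 3 to 60 N. Pads are 16 mm wide; open, the fingers measure 119 mm over their backs; the gripper's body (75 mm by 177 mm) begins 78 mm behind the grasp point.
Start: joints at [1.208, 0.087, 1.371, -0, 1.684, -0.103], TCP at [0.141, 0.532, 0.405] pointing down, gripper open.
Joint ranges: [-3.1, 3.1], [-0.76, 2.03], [0.27, 2.55], [-1.08, 4.22], [0.17, 2.65], [-2.57, 2.57]. Speed limits (rad/s): [2.79, 2.79, 3.14, 3.14, 3.14, 3.14].

INTERFACE

Orientations are given as [roll, pitch, yaw] about the fixed x, y, z axes, in that order (R = Rz(yaw) Ry(pitch) Rx(roll)).
In Python, from bench import robot, eyes, models gives the robot as it stands.
- The arm moves only by the tool step_arm, never from a script. Its argument "commands" is a list that holds one entry, the list of rows, each a list of 7 numbers: the shift along the tool's x, y, z in mm, then the turn, a rotation vector about the tool's x, y, z in rad, then the finger opening in mm, from 0 to 94. In form: [[[tx, ty, tz, wx, wy, wz, gripper], ...]]. A call has 1 to 20 rows; each row shifts and turns the commanded pose from where the row before left it, along the tool's axes as they then stand; what a row does not reach is not made up. A row lasts 1/8 s, in which the tool goes at most 62.5 mm and 10.7 degrees, less where a joint would pass 70% of its speed; a pose out of reach is approached as far as the arm can. A call is refused whole if a number of a shift passes 62.5 or a number of a turn 0.188, either way. A call with a gripper value outside its range is refused whole. The fingers move at their own pace and stop on an object; the grip force is fixed at half the most. Time passes only in rows, so rows that do not move let the fingers close. It gives the time, the measured TCP pose, the force, the opening and the grip force at its end, in the units of the state.
- robot.get_obs(): the state, without advancing time (a new reading comes with each control period).
- eyes.snapshot(name): name is "side" or "top" or "wrist"; returns a dict with "color" (400x640x3 uint8, red, green, blue), "camera_matrix" (3x3 intrinsics, pixels), "eye" and "rotation" of the camera in the world; the wrist camera has in their place "tool_from_camera" (4x4, takes a point from camera to tool coordinates, whose origin is the TCP and whose axes are the flange's). Camera axes: x right, y up, looking along -z (the intrinsics and any distortion apply to the point x, -y, -z); pixel columns grow to the right and rows downward; lengths in m; the calibration is good to about 2 mm. A picture is of the moment at which its call begins: read the wrist's pose just before it. There is no depth.
- robot.close_job(): hands the job in; it is judged then, once.
Trained networks look in a picture, given as the dict that the camera call returned (one of the last four; its "shot" number tells which), for a name from the list of things; names that differ only in an ending like _2 or _b are one class to them, and where a whole thing is asked for, a point or a joint stands for the part that bears it (a point fixed in the world has none). Each returns a list of dicts, best first, with "confidence" (0 to 1); they miss things now and then, are a little off and sometimes report something else, mostly with a low value. They report only what shows in the picture. A call takes as long as a camera call.
- models.masks_of(picture, query): "mask" (400x640 bool, what is visible of it) and "xy" ([column, row] in pixels, amid what is visible of it).
- models.tip_of(picture, query): "xy" ([column, row] in pixels: a listed point, or the origin of a listed thing).
The state is a dict: "time": time; "joint_positions": joint angles; "qvel": joint speeds; "joint_torque": joint torques, N m; "tool_pos": TCP position; "ee_rot": TCP orientation; "wrist_force": force on the tool from outside, world axes, zero at the start; "wrist_torque": the same for the moment, N m; "width": finger opening in m; "finger_force": force on a finger pad.
Only numpy, scipy, OpenCV 4.12 (cv2) and the standard library are available. Lean on these libraries where they do the work, as an engineer would, in place of code of your own. Each camera call takes 0.05 s, during which the arm holds its last target. There are 200 camera calls.

## Working session

There is one attempt and no reset: what is moved stays moved. The work goes in short steps, Python scripts to look and compute and a tool call to move; the robot and the scene stay as the last step left them, time stands still between calls to the robot, and variables do not carry over. Pictures are saved under pics/ and viewed, at most 10 in all, crops included, and the job is handed in when it is done.

Besides the shell and the picture viewer there is one more tool, called after "Emit:" as name(argument=value, ...) on one line, values as JSON. step_arm: Moves the arm, as the interface text tells. Its arguments: {"type":"object","properties":{"commands":{"type":"array"}},"required":["commands"]}

```bash
ls; mkdir -p pics; cat > h.py <<'E'
import numpy as np, cv2
from bench import robot, eyes, models
from scipy.spatial.transform import Rotation as Rn
def save(p,n): cv2.imwrite('pics/'+n, p['color'][:,:,::-1])
def cam(p):
    if 'eye' in p: return np.array(p['eye']), np.array(p['rotation'])
    o=p['obs']; R=Rn.from_euler('xyz',o['ee_rot']).as_matrix(); T=np.array(p['tool_from_camera'])
    return R@T[:3,3]+np.array(o['tool_pos']), R@T[:3,:3]
def snap(n):
    o=robot.get_obs(); p=eyes.snapshot(n); p['obs']=o; return p
def at_z(p,xy,z):
    e,R=cam(p); K=np.array(p['camera_matrix'])
    d=np.linalg.inv(K)@[xy[0],xy[1],1]; d=R@[d[0],-d[1],-d[2]]
    return e+d*(z-e[2])/d[2]
def proj(p,X):
    e,R=cam(p); c=R.T@(np.array(X)-e); u=np.array(p['camera_matrix'])@[c[0],-c[1],-c[2]]; return u[:2]/u[2]
E
python3 - <<'E'
from h import *
t=snap('top'); s=snap('side')
save(t,'top0.png'); save(s,'side0.png')
print([k for k in t], t['eye'], s['eye'], robot.get_obs())
Z=dict(stand=0,guide_eye=.08,lever_pivot=.042,lever_knob=.043,spool_red_center=.03,spool_navy_center=.03,spool_grey_center=.028,tape_1_center=.0125,rubber_stamp_center=.036)
for p,n in ((t,'top'),(s,'side')):
    for q,z in Z.items():
        r=models.tip_of(p,q)[:2]
        print(n,q,[(np.round(a['xy'],1),round(a['confidence'],2),np.round(at_z(p,a['xy'],z)[:2],4)) for a in r])
E
```

```text
pics
['color', 'camera_matrix', 'eye', 'rotation', 'shot', 'obs'] [0.41466459 0.01355223 0.91684732] [0.53708275 0.78953408 0.78916617] {'time': 0.1, 'joint_positions': array([ 1.20789585e+00,  8.79148865e-02,  1.37208493e+00, -3.41692113e-05,
        1.68357026e+00, -1.03094915e-01]), 'qvel': array([-1.44949994e-05, -1.61517734e-03, -1.96355765e-03, -3.90319763e-04,
       -1.69769618e-04, -6.31168553e-04]), 'joint_torque': array([ 1.86954770e-03, -3.41252768e+01, -3.03301406e+01,  7.20083644e-02,
        3.04253062e-02, -9.90350304e-05]), 'tool_pos': array([0.14126677, 0.53145869, 0.40361157]), 'ee_rot': array([-3.13962223e+00, -1.69721940e-04,  2.88178311e+00]), 'wrist_force': array([-0.12599407,  0.77767095,  0.21215475]), 'wrist_torque': array([ 0.00328649, -0.00390806, -0.00936846]), 'finger_force': 0.0, 'width': 0.09429836739209027}Traceback (most recent call last):
  File "<stdin>", line 9, in <module>
  File "h.py", line 14, in at_z
    return e+d*(z-e[2])/d[2]
                        ~^^^
IndexError: invalid index to scalar variable.
```

```bash
python3 - <<'E'
from h import *
t=snap('top'); print(t['rotation'], snap('side')['rotation'],t['camera_matrix'])
E
```

```text
[ 0.22180018 -0.00421312 -1.67944232] [ 0.83369035  0.01707338 -3.11808067] [[368.54929291   0.         317.98689562]
 [  0.         368.54929291 200.12167895]
 [  0.           0.           1.        ]]
```

View pics/top0.png

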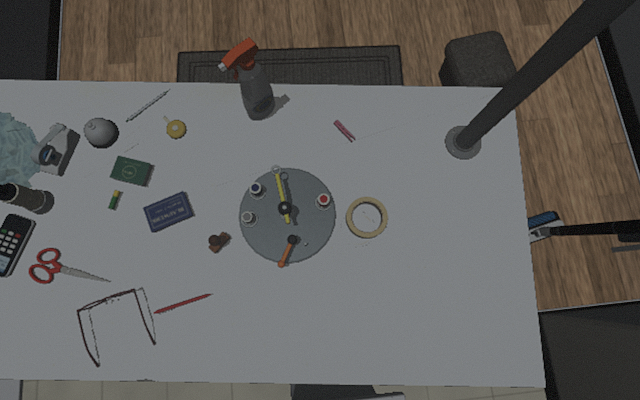

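View pics/side0.png

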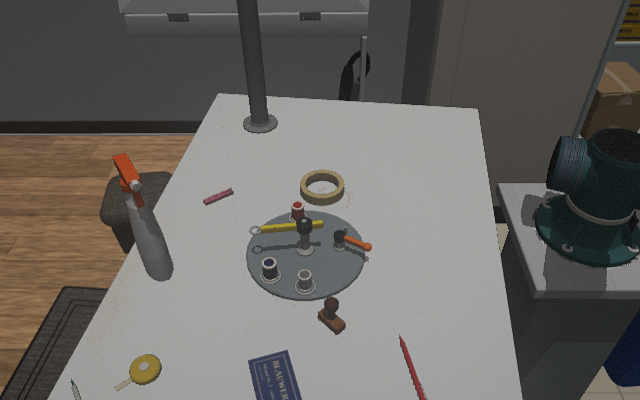

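The top view shows the stand's post near (285,208), the arm's eye at (277,170), red spool (323,200) at the right, navy (256,188), grey (249,217), lever pivot (292,240) and knob (283,263), tape (367,217), stamp (219,242). The side view agrees.

```bash
sed -i "s/return np.array(p\['eye'\]), np.array(p\['rotation'\])/return np.array(p['eye']), Rn.from_euler('xyz',p['rotation']).as_matrix()/" h.py
cat > m.py <<'E'
from h import *
Z=dict(stand=0,guide_eye=.08,lever_pivot=.042,lever_knob=.043,spool_red_center=.03,spool_navy_center=.03,spool_grey_center=.028,tape_1_center=.0125,rubber_stamp_center=.036)
def measure(names,cams=('top','side')):
    for n in cams:
        p=snap(n)
        for q in names:
            r=models.tip_of(p,q)[:2]
            print(n,q,*[(np.round(a['xy'],1).tolist(),round(float(a['confidence']),2),np.round(at_z(p,a['xy'],Z[q])[:2],4).tolist()) for a in r])
E
python3 -c "
from m import *
measure(Z)"
```

```text
top stand ([288.5, 215.1], 0.83, [0.5892, 0.0656])
top guide_eye ([276.4, 167.5], 0.85, [0.6914, 0.0791])
top lever_pivot ([294.3, 241.4], 0.71, [0.5166, 0.0553])
top lever_knob ([278.8, 263.9], 0.56, [0.468, 0.0962])
top spool_red_center ([322.8, 199.6], 0.43, [0.6131, -0.0238])
top spool_navy_center ([256.8, 186.4], 0.67, [0.6642, 0.1356])
top spool_grey_center ([248.2, 218.1], 0.58, [0.5871, 0.1625])
top tape_1_center ([364.5, 220.2], 0.62, [0.5537, -0.1218]) ([321.4, 199.7], 0.61, [0.6171, -0.021])
top rubber_stamp_center ([217.8, 240.9], 0.75, [0.5382, 0.237])
side stand ([305.2, 253.6], 0.56, [0.5924, 0.0728])
side guide_eye ([253.1, 230.1], 0.82, [0.6902, 0.0851]) ([294.3, 207.9], 0.73, [0.6139, 0.0214])
side lever_pivot ([339.4, 232.8], 0.57, [0.5227, 0.0539]) ([255.0, 228.6], 0.19, [0.695, 0.043])
side lever_knob ([365.0, 246.9], 0.83, [0.4729, 0.0932])
side spool_red_center ([296.7, 208.1], 0.59, [0.6141, -0.0322])
side spool_navy_center ([267.5, 271.7], 0.54, [0.6604, 0.1471])
side spool_grey_center ([303.2, 279.9], 0.78, [0.5915, 0.1648])
side tape_1_center ([321.5, 188.2], 0.77, [0.5622, -0.119])
side rubber_stamp_center ([328.8, 310.6], 0.75, [0.5427, 0.2402])
```

```bash
cat >> m.py <<'E'
def fit():
    from scipy.optimize import least_squares
    names=['stand','guide_eye','lever_pivot','lever_knob','spool_red_center','spool_navy_center','spool_grey_center']
    P=[(n,snap(n)) for n in ('top','side')]; obs=[]
    for _,p in P:
        for q in names:
            r=models.tip_of(p,q)
            if r and r[0]['confidence']>.35: obs.append((p,q,r[0]['xy']))
    u=lambda a:np.array([np.cos(a),np.sin(a)])
    def pts(v):
        c,y=v[:2],v[2]; L=c-.07*u(y); d=np.radians
        return dict(stand=c,guide_eye=c+.095*u(y+v[3]),lever_pivot=L,lever_knob=L+.062*u(y+d(135)+v[4]),
          spool_red_center=c+.095*u(y+d(-85)),spool_navy_center=c+.095*u(y+d(40)),spool_grey_center=c+.095*u(y+d(85)))
    def res(v):
        q=pts(v); return np.concatenate([proj(p,[*q[n],Z[n]])-xy for p,n,xy in obs])
    s=least_squares(res,[.59,.067,.1,0,.1],loss='soft_l1')
    print('fit',np.round(s.x,4),'cost',round(s.cost,2)); r=res(s.x).reshape(-1,2)
    for (p,n,_),e in zip(obs,r): print(n,np.round(e,1))
    print({k:np.round(x,4).tolist() for k,x in pts(s.x).items()})
    return s.x,pts(s.x),P
E
python3 -c "
from m import *
fit()"
```

```text
fit [0.5928 0.068  0.1307 0.0398 0.1331] cost 23.09
stand [ 2.1 -2.4]
guide_eye [2.2 2.4]
lever_pivot [-0.1 -0.9]
lever_knob [-2.3  0.8]
spool_red_center [-0.2 -3. ]
spool_navy_center [-1.1  2. ]
spool_grey_center [ 2.  -0.2]
stand [-1.2  1.3]
guide_eye [1.  0.9]
lever_pivot [0.1 1.8]
lever_knob [ 1.4 -0.2]
spool_red_center [-0.3  2.2]
spool_navy_center [-0.4 -3.3]
spool_grey_center [-0.1 -3.1]
{'stand': [0.5928, 0.068], 'guide_eye': [0.6865, 0.0841], 'lever_pivot': [0.5234, 0.0589], 'lever_knob': [0.4697, 0.0898], 'spool_red_center': [0.6134, -0.0248], 'spool_navy_center': [0.657, 0.138], 'spool_grey_center': [0.5887, 0.1629]}
```

Emit:
step_arm(commands=[[[-50, -23, 0, 0, 0, 0, 0], [-50, -23, 0, 0, 0, 0, 0], [-50, -23, 0, 0, 0, 0, 0], [-50, -23, 0, 0, 0, 0, 0], [-50, -23, 0, 0, 0, 0, 0], [-50, -23, 0, 0, 0, 0, 0], [-50, -23, 0, 0, 0, 0, 0], [-50, -23, 0, 0, 0, 0, 0], [-50, -23, 0, 0, 0, 0, 0], [-50, -23, 0, 0, 0, 0, 0], [-50, -23, 0, 0, 0, 0, 0], [-50, -23, 0, 0, 0, 0, 0], [0, 0, 0, 0, 0, 0.143, 0], [0, 0, 0, 0, 0, 0.143, 0], [0, 0, 0, 0, 0, 0.143, 0], [0, 0, 0, 0, 0, 0.143, 0], [0, 0, 0, 0, 0, 0.143, 0], [0, 0, 0, 0, 0, 0.143, 0], [0, 0, 0, 0, 0, 0.143, 0], [0, 0, 0, 0, 0, 0.143, 0]]])

```text
time: 4.55
tool_pos: [0.6503, 0.1107, 0.4045]
ee_rot: [-3.141, -0.0, 1.733]
wrist_force: [0.4, -0.1, -0.2]
width: 0.0003
finger_force: 0.0
```

```bash
python3 -c "
from m import *
p=snap('wrist'); save(p,'w1.png'); print(np.round(p['tool_from_camera'],3)); o=p['obs']
print(o['time'],o['tool_pos'],o['ee_rot'],o['width'],cam(p)[0])
for q in Z:
    print(q,*[(np.round(a['xy'],1).tolist(),round(float(a['confidence']),2),np.round(at_z(p,a['xy'],Z[q])[:2],4).tolist()) for a in models.tip_of(p,q)[:2]])
"
```

```text
[[-0.001  0.959  0.285  0.083]
 [ 1.     0.001 -0.001 -0.   ]
 [-0.001  0.285 -0.959  0.019]
 [ 0.     0.     0.     1.   ]]
4.55 [0.65031048 0.11068103 0.40453182] [-3.14139343e+00 -1.31444022e-04  1.73307685e+00] 0.0002984830879497818 [0.63662758 0.19235196 0.38518853]
stand ([277.8, 197.7], 0.62, [0.5968, 0.0686])
guide_eye ([356.4, 218.8], 0.6, [0.6906, 0.0844])
lever_pivot ([205.1, 206.7], 0.6, [0.5175, 0.0572])
lever_knob ([163.2, 171.2], 0.64, [0.4685, 0.0928])
spool_red_center ([275.3, 274.6], 0.76, [0.6092, -0.0271])
spool_navy_center
spool_grey_center ([277.3, 273.9], 0.64, [0.6115, -0.0268]) ([277.5, 123.9], 0.6, [0.5889, 0.1648])
tape_1_center ([280.3, 274.1], 0.53, [0.6146, -0.036])
rubber_stamp_center ([240.1, 43.8], 0.83, [0.542, 0.2398])
```

View pics/w1.png

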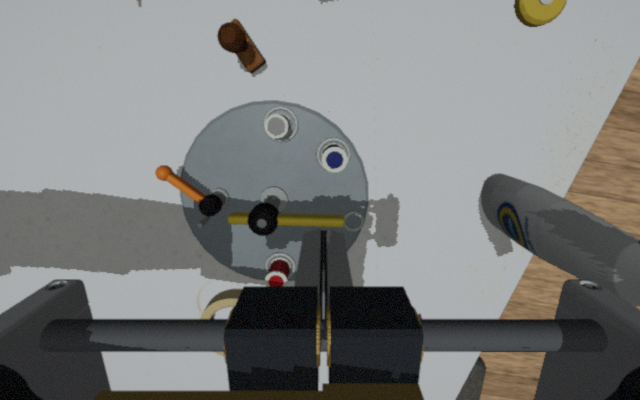

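The wrist picture shows the eye at (354,221), hub cap (263,219), red dot (277,281), navy dot (334,160), grey dot (277,126), knob (163,173), lever pivot cap (210,205).

```bash
python3 -c "
from m import *
p=snap('wrist')
for n,xy,z in [('eye',(354,221),.08),('hub',(263,219),.094),('red',(277,281),.05),('navy',(334,160),.05),('grey',(277,126),.046),('knob',(163,173),.043),('piv',(210,205),.05)]:
    print(n,np.round(at_z(p,xy,z)[:2],4))
fit()
"
```

```text
eye [0.6887 0.0817]
hub [0.5946 0.0736]
red [ 0.6146 -0.0236]
navy [0.658  0.1379]
grey [0.5908 0.1636]
knob [0.4684 0.0897]
piv [0.526  0.0627]
fit [ 0.5927  0.068   0.1259 -0.0156  0.065 ] cost 15.03
lever_pivot [-1.1 -2.3]
lever_knob [-0.9 -2.1]
spool_red_center [ 0.2 -3.6]
stand [-0.8 -0.5]
guide_eye [-0.6 -0. ]
lever_pivot [0.7 2.9]
lever_knob [ 2.8 -0.7]
spool_red_center [0.6 0.6]
spool_navy_center [ 1.2 -3.1]
spool_grey_center [ 0.8 -0.3]
{'stand': [0.5927, 0.068], 'guide_eye': [0.6872, 0.0785], 'lever_pivot': [0.5233, 0.0593], 'lever_knob': [0.4719, 0.094], 'spool_red_center': [0.6128, -0.0248], 'spool_navy_center': [0.6573, 0.1378], 'spool_grey_center': [0.5891, 0.163]}
```

Emit:
step_arm(commands=[[[0, 0, 36, 0, 0, 0.03, 0], [0, 0, 36, 0, 0, 0, 0], [0, 0, 36, 0, 0, 0, 0], [0, 0, 36, 0, 0, 0, 0], [-5, 0, 0, 0, 0, 0, 0], [-5, 0, 0, 0, 0, 0, 0], [-5, 0, 0, 0, 0, 0, 0], [-5, 0, 0, 0, 0, 0, 0], [0, 0, 0, 0, 0, 0, 0]]])

```text
time: 7.02
tool_pos: [0.6533, 0.0904, 0.2618]
ee_rot: [3.14, 0.0, 1.707]
wrist_force: [-0.4, 0.5, -0.2]
width: -0.0
finger_force: 0.0
```

Emit:
step_arm(commands=[[[-4.6, 0.8, 0, 0, 0, 0.075, 0], [-4.6, 0.8, 0, 0, 0, 0.075, 0], [-4.6, 0.8, 0, 0, 0, 0.075, 0], [-4.6, 0.8, 0, 0, 0, 0.075, 0], [0, 0, 0, 0, 0, 0, 0]]])

```text
time: 7.65
tool_pos: [0.6567, 0.0726, 0.2611]
ee_rot: [3.141, -0.0, 1.408]
wrist_force: [0.5, 0.0, -0.4]
width: 0.0004
finger_force: 0.3
```

```bash
python3 -c "
from m import *
p=snap('wrist'); save(p,'w2.png'); measure(['guide_eye','spool_red_center'])
"
```

```text
top guide_eye
top spool_red_center ([327.1, 200.6], 0.72, [0.6095, -0.0341])
side guide_eye ([256.1, 219.3], 0.96, [0.6877, 0.055])
side spool_red_center ([297.7, 209.2], 0.46, [0.6118, -0.0287]) ([305.3, 251.5], 0.18, [0.5903, 0.0944])
```

View pics/w2.png

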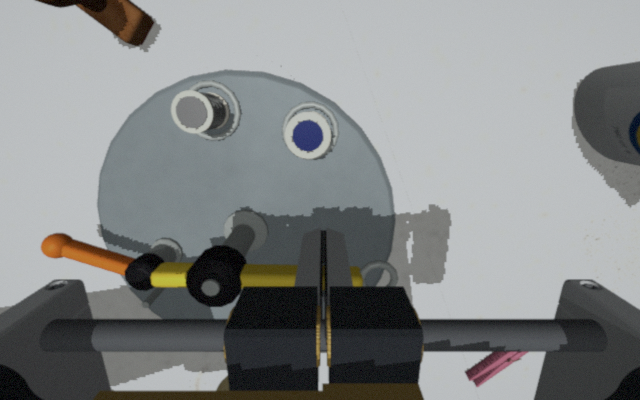

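The bar lies flat along the finger and the eye (375,275) has moved with it; navy and grey spools stand.

Emit:
step_arm(commands=[[[-4.6, 0.8, 0, 0, 0, 0.075, 0], [-4.6, 0.8, 0, 0, 0, 0.075, 0], [-4.6, 0.8, 0, 0, 0, 0.075, 0], [-4.6, 0.8, 0, 0, 0, 0.075, 0], [-4.6, 0.8, 0, 0, 0, 0.075, 0], [-4.6, 0.8, 0, 0, 0, 0.075, 0], [-4.6, 0.8, 0, 0, 0, 0.075, 0], [-4.6, 0.8, 0, 0, 0, 0.075, 0], [-4.6, 0.8, 0, 0, 0, 0.075, 0], [-4.6, 0.8, 0, 0, 0, 0.075, 0], [-4.6, 0.8, 0, 0, 0, 0.075, 0], [-4.6, 0.8, 0, 0, 0, 0.075, 0], [-4.6, 0.8, 0, 0, 0, 0.075, 0], [0, 0, 0, 0, 0, 0, 0]]])

```text
time: 9.75
tool_pos: [0.6316, 0.0196, 0.2607]
ee_rot: [3.141, 0.0, 0.434]
wrist_force: [-0.1, -0.7, -0.3]
width: 0.0003
finger_force: 0.0
```

```bash
python3 -c "
from m import *
measure(['guide_eye','spool_red_center'])
s=snap('side'); t=snap('top'); w=snap('wrist')
f=lambda p,a,b,k: cv2.resize(p['color'][a:a+110,b:b+160],None,fx=k,fy=k,interpolation=cv2.INTER_CUBIC)
im=np.vstack([np.hstack([f(s,170,230,2.5),f(t,150,250,2.5)]),cv2.resize(w['color'],(400,275))[:,:].repeat(1,0) if 0 else np.hstack([cv2.resize(w['color'],(440,275)),np.zeros((275,360,3),np.uint8)])])
cv2.imwrite('pics/c3.png',im[:,:,::-1])
"
```

```text
top guide_eye ([317.7, 187.2], 0.78, [0.6329, -0.0131])
top spool_red_center ([321.7, 200.9], 0.7, [0.6101, -0.0207])
side guide_eye
side spool_red_center ([296.4, 207.3], 0.58, [0.6149, -0.0347])
```

View pics/c3.png

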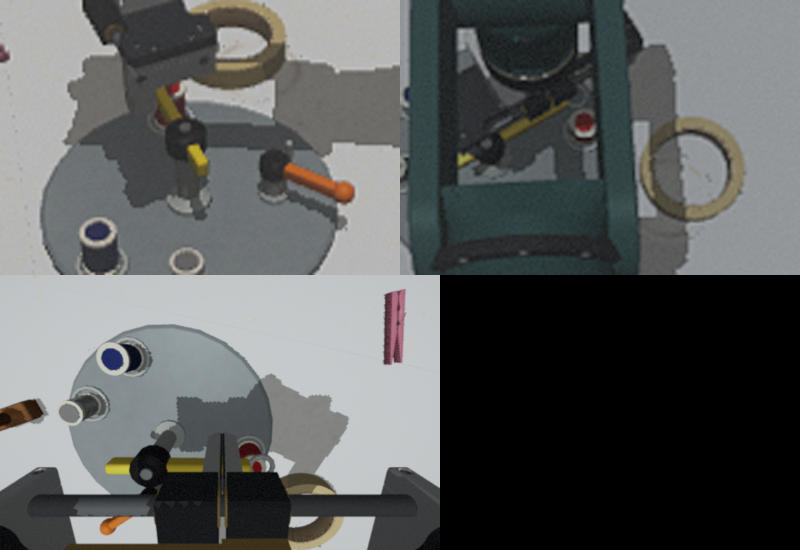

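Emit:
step_arm(commands=[[[-3.7, 0.7, 0, 0, 0, 0.06, 0], [-3.7, 0.7, 0, 0, 0, 0.06, 0], [-3.7, 0.7, 0, 0, 0, 0.06, 0], [0, 0, 0, 0, 0, 0, 0], [10, 0, 0, 0, 0, 0, 0], [40, 0, 0, 0, 0, 0, 0], [40, 0, -20, 0, 0, 0, 0], [0, 0, -40, 0, 0, 0, 0], [0, 0, -40, 0, 0, 0, 0], [0, 0, 0, 0, 0, 0, 0]]])

```text
time: 11.45
tool_pos: [0.7104, 0.0367, 0.366]
ee_rot: [3.139, -0.009, 0.254]
wrist_force: [-0.6, 1.0, 0.6]
width: 0.0005
finger_force: 0.0
```

```bash
python3 -c "
from m import *
o=robot.get_obs(); print(o['tool_pos'],o['ee_rot'])
measure(['guide_eye','spool_red_center'],('top','side','wrist'))
p=snap('wrist'); save(p,'w4.png')
"
```

```text
[0.71038631 0.03670075 0.36603384] [ 3.13902285 -0.00947883  0.25372116]
top guide_eye
top spool_red_center ([325.0, 200.3], 0.51, [0.6108, -0.029]) ([216.8, 240.8], 0.47, [0.5396, 0.2409])
side guide_eye ([293.0, 195.6], 0.71, [0.6188, -0.0162])
side spool_red_center ([297.6, 210.5], 0.6, [0.6118, -0.0246])
wrist guide_eye
wrist spool_red_center ([352.3, 280.7], 0.85, [0.6108, -0.0237])
```

View pics/w4.png

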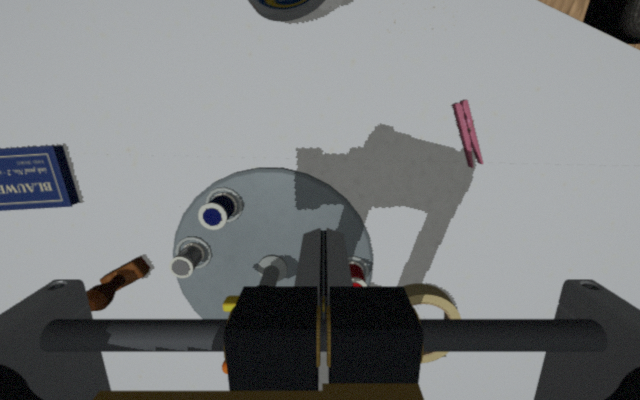

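The gripper hides the eye here; I go to the earlier viewing pose.

Emit:
step_arm(commands=[[[-20, -43, -20, 0, 0, 0, 0], [-20, -43, -20, 0, 0, 0, 0], [0, 0, 0, 0, 0, -0.18, 0], [0, 0, 0, 0, 0, -0.18, 0], [0, 0, 0, 0, 0, -0.18, 0], [0, 0, 0, 0, 0, -0.18, 0], [0, 0, 0, 0, 0, -0.18, 0], [0, 0, 0, 0, 0, -0.18, 0], [0, 0, 0, 0, 0, -0.18, 0], [0, 0, 0, 0, 0, -0.18, 0], [0, 0, 0, 0, 0, 0, 0], [0, 0, 0, 0, 0, 0, 0]]])

```text
time: 13.45
tool_pos: [0.649, 0.1096, 0.4006]
ee_rot: [-3.142, -0.0, 1.69]
wrist_force: [-0.1, -0.4, -0.3]
width: 0.0005
finger_force: 0.0
```

```bash
python3 -c "
from m import *
o=robot.get_obs(); print(o['tool_pos'],o['ee_rot'])
measure(['guide_eye','spool_red_center','lever_pivot','lever_knob'],('top','side','wrist'))
p=snap('wrist'); save(p,'w5.png')
c=np.array([.594,.069])
for a in (-1.28,-1.3,-1.32,-1.355): print(a, proj(p,[*(c+.095*np.array([np.cos(a),np.sin(a)])),.08]))
cv2.imwrite('pics/w5c.png',cv2.resize(p['color'][150:330,150:390,::-1],None,fx=3,fy=3,interpolation=cv2.INTER_CUBIC))
"
```

```text
[0.64904475 0.10960235 0.40063148] [-3.14154587e+00 -5.86023404e-05  1.69023652e+00]
top guide_eye ([322.4, 191.2], 0.76, [0.6221, -0.023])
top spool_red_center ([323.4, 202.2], 0.45, [0.6064, -0.0245])
top lever_pivot ([293.6, 237.8], 0.47, [0.5253, 0.0561])
top lever_knob ([279.3, 261.6], 0.67, [0.4732, 0.0946])
side guide_eye ([294.7, 192.5], 0.6, [0.6158, -0.026])
side spool_red_center ([297.2, 209.6], 0.68, [0.6128, -0.0274])
side lever_pivot ([338.5, 235.0], 0.88, [0.5245, 0.0601])
side lever_knob ([368.3, 246.3], 0.74, [0.4664, 0.0916])
wrist guide_eye ([281.6, 274.1], 0.72, [0.615, 0.0082])
wrist spool_red_center ([281.8, 276.3], 0.75, [0.6115, -0.0254])
wrist lever_pivot ([206.7, 213.0], 0.56, [0.5177, 0.0555])
wrist lever_knob ([164.3, 178.6], 0.79, [0.4698, 0.0917])
-1.28 [284.89164588 297.97725794]
-1.3 [283.25903304 298.20710389]
-1.32 [281.62097163 298.40844629]
-1.355 [278.74277987 298.69207951]
```

View pics/w5c.png

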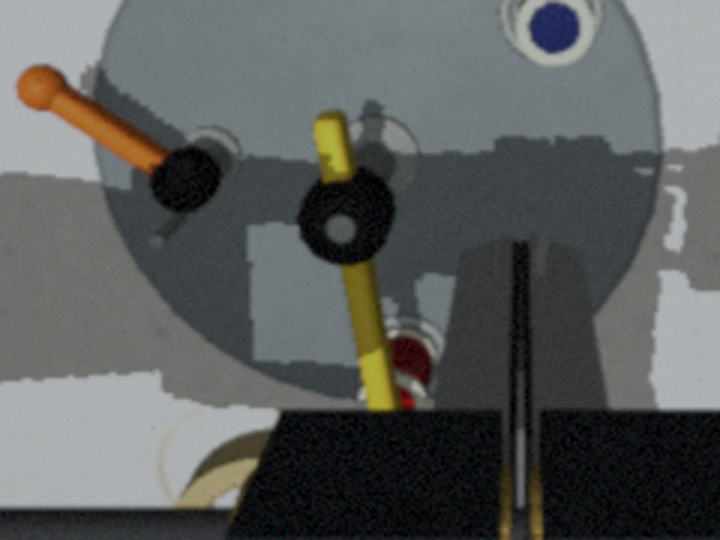

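The crop shows the bar pointing at the red spool but the eye is hidden behind the gripper; I shift toward -y to see it.

Emit:
step_arm(commands=[[[-50, 0, 0, 0, 0, 0, 0], [-50, 0, 0, 0, 0, 0, 0], [0, 0, 0, 0, 0, 0, 0], [0, 0, 0, 0, 0, 0, 0]]])

```text
time: 14.75
tool_pos: [0.6612, 0.0106, 0.4007]
ee_rot: [3.142, -0.001, 1.693]
wrist_force: [-0.4, 1.0, -0.5]
width: 0.0009
finger_force: 0.0
```

```bash
python3 -c "
from m import *
measure(['guide_eye','spool_red_center'],('wrist','side'))
p=snap('wrist')
c=np.array([.594,.069])
for a in (-1.28,-1.32,-1.355): print(a, proj(p,[*(c+.095*np.array([np.cos(a),np.sin(a)])),.08]))
x=proj(p,[.6138,-.0245,.05]); print(x); x=x.astype(int)
a,b=x[1]-60,x[0]-80; print(a,b)
s=snap('side')
f=lambda q: cv2.resize(q,(400,300),interpolation=cv2.INTER_CUBIC)
cv2.imwrite('pics/c6.png',np.hstack([f(p['color'][a:a+120,b:b+160]),f(s['color'][170:230,260:340])])[:,:,::-1])
"
```

```text
wrist guide_eye ([281.2, 218.0], 0.73, [0.6212, -0.0243])
wrist spool_red_center ([280.3, 204.5], 0.82, [0.6137, -0.0265])
side guide_eye ([293.2, 193.9], 0.58, [0.6187, -0.0216])
side spool_red_center ([296.9, 208.0], 0.6, [0.6137, -0.0325])
-1.28 [281.34342957 216.5247527 ]
-1.32 [277.78666711 217.02822245]
-1.355 [274.65664067 217.35788898]
[278.07745523 208.72817933]
148 198
```

View pics/c6.png

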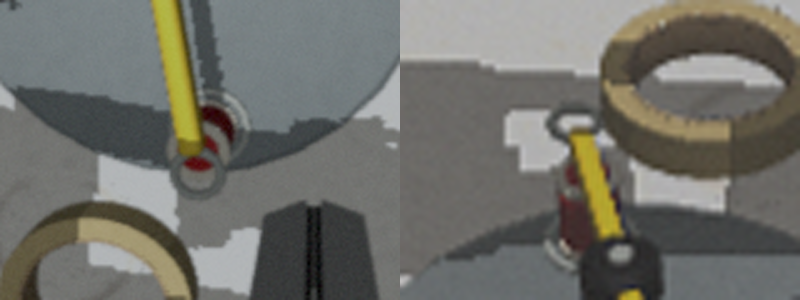

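The eye ring at (277,217) is about 3 mm short (right) of the spool's axis: a further ~0.035 rad push is needed.

Emit:
step_arm(commands=[[[0, 0, 0, 0, 0, 0.185, 0], [0, 0, 0, 0, 0, 0.185, 0], [0, 0, 0, 0, 0, 0.185, 0], [0, 0, 0, 0, 0, 0.185, 0], [0, 0, 0, 0, 0, 0.185, 0], [0, 0, 0, 0, 0, 0.185, 0], [0, 0, 0, 0, 0, 0.185, 0], [0, 0, 0, 0, 0, 0.185, 0], [-7, -5, 46, 0, 0, 0, 0], [-8, -5, 46, 0, 0, 0, 0], [0, 0, 46, 0, 0, 0, 0], [0, 0, 0, 0, 0, 0, 0], [-8, 0, 0, 0, 0, 0, 0], [-6, 0, 0, 0, 0, 0, 0], [0, 0, 0, 0, 0, 0, 0]]])

```text
time: 17.02
tool_pos: [0.6309, 0.0138, 0.2652]
ee_rot: [3.141, -0.004, 0.213]
wrist_force: [-0.4, 0.5, 0.7]
width: 0.0006
finger_force: 0.0
```

```bash
python3 -c "
from m import *
o=robot.get_obs(); y=o['ee_rot'][2]; d=np.array([.6199,.0126])-o['tool_pos'][:2]
print(o['tool_pos'],o['ee_rot'],'tool dx,dy',d@[np.cos(y),np.sin(y)],d@[np.sin(y),-np.cos(y)])
"
```

```text
[0.63087477 0.01383679 0.26522732] [ 3.14053165 -0.00389048  0.21252888] tool dx,dy -0.010988726073472005 -0.0011059701639385025
```

Emit:
step_arm(commands=[[[-3, 0, 3, 0, 0, 0, 0], [-4, 0, 0, 0, 0, 0, 0], [-4, 0, 0, 0, 0, 0, 0], [0, 0, 0, 0, 0, 0, 0], [10, 0, 0, 0, 0, 0, 0], [20, 0, 0, 0, 0, 0, 0], [10, 10, -46, 0, 0, 0, 0], [0, 0, -46, 0, 0, 0, 0], [0, 0, -46, 0, 0, 0, 0], [0, 0, 0, 0, 0, -0.185, 0], [0, 0, 0, 0, 0, -0.185, 0], [0, 0, 0, 0, 0, -0.185, 0], [0, 0, 0, 0, 0, -0.185, 0], [0, 0, 0, 0, 0, -0.185, 0], [0, 0, 0, 0, 0, -0.185, 0], [0, 0, 0, 0, 0, -0.185, 0], [0, 0, 0, 0, 0, -0.185, 0], [0, 0, 0, 0, 0, 0, 0], [0, 0, 0, 0, 0, 0, 0]]])

```text
time: 19.4
tool_pos: [0.6615, 0.0105, 0.3975]
ee_rot: [-3.142, -0.0, 1.69]
wrist_force: [-0.4, -0.9, -0.1]
width: 0.0
finger_force: 0.0
```

```bash
python3 -c "
from m import *
measure(['guide_eye','spool_red_center'],('wrist','side'))
p=snap('wrist'); o=p['obs']; print(o['tool_pos'],o['ee_rot'])
x=proj(p,[.6138,-.0245,.05]); print(x, proj(p,[.6138,-.0245,.08])); x=x.astype(int)
a,b=x[1]-60,x[0]-80; print(a,b)
cv2.imwrite('pics/c7.png',cv2.resize(p['color'][a:a+120,b:b+160,::-1],None,fx=5,fy=5,interpolation=cv2.INTER_CUBIC))
"
```

```text
wrist guide_eye ([272.2, 217.0], 0.79, [0.6123, -0.0233])
wrist spool_red_center ([277.7, 203.9], 0.55, [0.6112, -0.0253])
side guide_eye ([297.2, 193.4], 0.73, [0.6104, -0.0232])
side spool_red_center ([296.7, 207.1], 0.61, [0.6143, -0.0353])
[0.66124577 0.01037329 0.39770631] [ 3.14152653e+00 -8.08799088e-05  1.69222727e+00]
[277.78637579 208.72219279] [273.72964356 218.01212008]
148 197
```

View pics/c7.png

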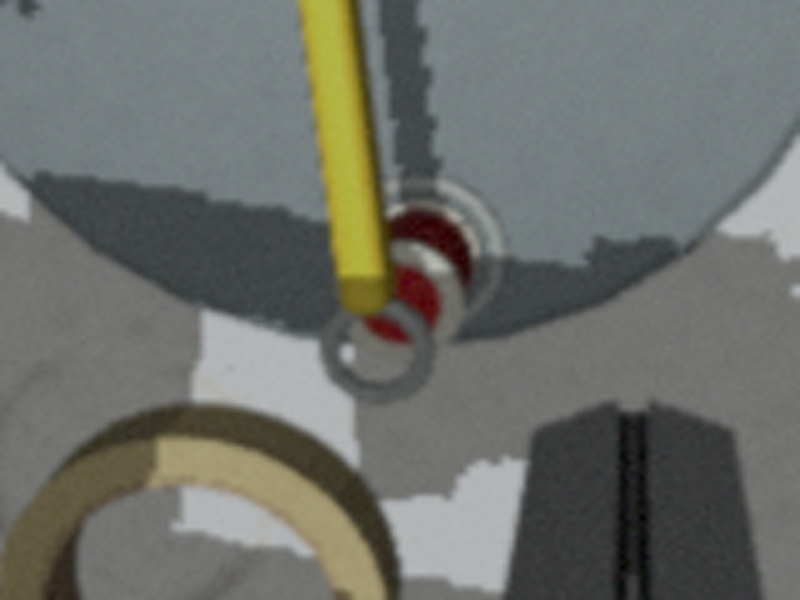

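The eye centre sits at (272,218), where a point 30 mm above the red dot (277,209) should appear – within about 1 mm. Now the lever.

Emit:
step_arm(commands=[[[38, -46, 0, 0, 0, 0, 0], [38, -47, 0, 0, 0, 0, 0], [38, -47, 0, 0, 0, 0, 0], [0, 0, 0, 0, 0, 0.163, 0], [0, 0, 0, 0, 0, 0.163, 0], [0, 0, 0, 0, 0, 0.163, 0], [0, 0, 0, 0, 0, 0.163, 0], [0, 0, 40, 0, 0, 0, 0], [0, 0, 0, 0, 0, 0, 0], [0, 0, 0, 0, 0, 0, 0]]])

```text
time: 21.0
tool_pos: [0.5086, 0.1065, 0.3587]
ee_rot: [3.141, -0.001, 1.041]
wrist_force: [0.1, -0.1, -0.1]
width: 0.0003
finger_force: 0.0
```

```bash
python3 -c "
from m import *
o=robot.get_obs(); print(o['tool_pos'],o['ee_rot'])
measure(['lever_pivot','lever_knob'],('top','side','wrist'))
"
```

```text
[0.50856118 0.10650002 0.35870968] [ 3.14079506e+00 -6.99760106e-04  1.04070865e+00]
top lever_pivot ([297.1, 238.1], 0.62, [0.5237, 0.0479])
top lever_knob
side lever_pivot ([303.2, 251.7], 0.67, [0.5936, 0.106]) ([337.8, 232.9], 0.66, [0.5259, 0.0542])
side lever_knob ([364.4, 245.6], 0.71, [0.4739, 0.0898])
wrist lever_pivot ([355.4, 222.2], 0.66, [0.5218, 0.0609])
wrist lever_knob ([295.7, 219.8], 0.74, [0.4699, 0.095])
```

Emit:
step_arm(commands=[[[0, 0, 32, 0, 0, 0, 0], [0, 0, 32, 0, 0, 0, 0], [0, 0, 32, 0, 0, 0, 0], [0, 0, 32, 0, 0, 0, 0], [0, 0, 0, 0, 0, 0, 0], [-5, 0, 0, 0, 0, 0, 0], [-5, 0, 0, 0, 0, 0, 0], [-4, 0, 0, 0, 0, 0, 0], [-4, 0, 0, 0, 0, 0, 0], [0, 0, 0, 0, 0, 0, 0]]])

```text
time: 22.7
tool_pos: [0.4994, 0.0908, 0.2302]
ee_rot: [3.141, -0.001, 1.04]
wrist_force: [-0.2, 0.8, 0.1]
width: 0.0005
finger_force: 0.3
```

Emit:
step_arm(commands=[[[-3, -0.9, 0, 0, 0, -0.08, 0], [-3, -0.9, 0, 0, 0, -0.08, 0], [-3, -0.9, 0, 0, 0, -0.08, 0], [-3, -0.9, 0, 0, 0, -0.08, 0], [-3, -0.9, 0, 0, 0, -0.08, 0], [-3, -0.9, 0, 0, 0, -0.08, 0], [-3, -0.9, 0, 0, 0, -0.08, 0], [-3, -0.9, 0, 0, 0, -0.08, 0], [-3, -0.9, 0, 0, 0, -0.08, 0], [-3, -0.9, 0, 0, 0, -0.08, 0], [-3, -0.9, 0, 0, 0, -0.08, 0], [-3, -0.9, 0, 0, 0, -0.08, 0], [-3, -0.9, 0, 0, 0, -0.08, 0], [-3, -0.9, 0, 0, 0, -0.08, 0], [-3, -0.9, 0, 0, 0, -0.08, 0], [0, 0, 0, 0, 0, 0, 0]]])

```text
time: 24.7
tool_pos: [0.4878, 0.0485, 0.2298]
ee_rot: [3.141, -0.001, 2.24]
wrist_force: [-0.9, 1.5, 1.9]
width: 0.0003
finger_force: 1.0
```

```bash
python3 -c "
from m import *
measure(['lever_pivot','lever_knob','guide_eye'],('side','top','wrist'))
p=snap('side'); w=snap('wrist')
cv2.imwrite('pics/c8.png',np.hstack([cv2.resize(p['color'][160:300,220:400],(400,311)),cv2.resize(w['color'],(400,311))])[:,:,::-1])
"
```

```text
side lever_pivot ([337.4, 231.0], 0.51, [0.5267, 0.0488])
side lever_knob ([359.9, 221.2], 0.73, [0.4802, 0.0211])
side guide_eye ([296.9, 195.3], 0.56, [0.6107, -0.0172])
top lever_pivot
top lever_knob
top guide_eye ([322.3, 195.9], 0.75, [0.6108, -0.0215])
wrist lever_pivot ([379.4, 266.8], 0.92, [0.5225, 0.0601]) ([634.7, 34.6], 0.55, [0.5366, 0.236])
wrist lever_knob ([280.2, 278.3], 0.69, [0.4789, 0.0162])
wrist guide_eye
```

View pics/c8.png

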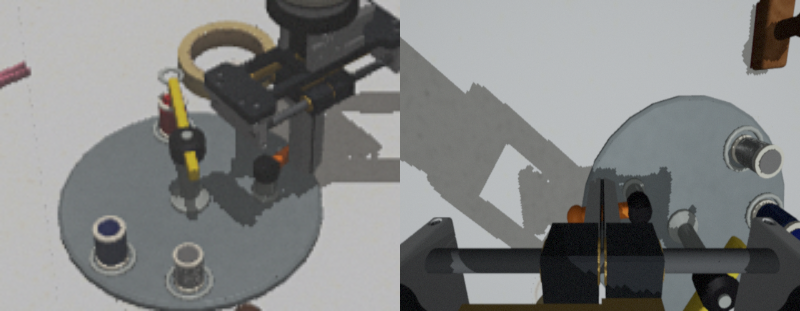

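The lever is flat on the finger, about 0.2 rad from its stop; I go on in small steps watching the force.

Emit:
step_arm(commands=[[[-1.5, -0.5, 0, 0, 0, -0.04, 0], [-1.5, -0.5, 0, 0, 0, -0.04, 0], [-1.5, -0.5, 0, 0, 0, -0.04, 0], [-1.5, -0.5, 0, 0, 0, -0.04, 0], [0, 0, 0, 0, 0, 0, 0]]])

```text
time: 26.02
tool_pos: [0.4901, 0.0428, 0.2295]
ee_rot: [3.141, -0.002, 2.4]
wrist_force: [-2.9, 3.9, 2.2]
width: 0.0005
finger_force: 2.3
```

Emit:
step_arm(commands=[[[-1.5, -0.5, 0, 0, 0, -0.04, 0], [0, 0, 0, 0, 0, 0, 0]]])

```text
time: 26.28
tool_pos: [0.4905, 0.0419, 0.2296]
ee_rot: [3.141, -0.004, 2.441]
wrist_force: [-4.2, 5.2, 4.3]
width: 0.0007
finger_force: 3.5
```

Emit:
step_arm(commands=[[[-1.2, -0.3, 0, 0, 0, -0.03, 0], [0, 0, 0, 0, 0, 0, 0]]])

```text
time: 26.52
tool_pos: [0.4909, 0.0413, 0.2296]
ee_rot: [3.141, -0.006, 2.471]
wrist_force: [-5.7, 8.5, 5.8]
width: 0.0006
finger_force: 4.5
```

Emit:
step_arm(commands=[[[5, 0, 0, 0, 0, 0, 0], [20, 0, 0, 0, 0, 0, 0], [20, 0, 0, 0, 0, 0, 0], [0, 0, -40, 0, 0, 0, 0], [0, 0, -40, 0, 0, 0, 0], [0, 0, -40, 0, 0, 0, 0], [-40, 0, -30, 0, 0, 0, 0], [-50, 0, 0, 0, 0, 0, 0], [-50, 0, 0, 0, 0, 0, 0], [0, 0, 0, 0, 0, 0, 0], [0, 0, 0, 0, 0, 0, 0]]])

```text
time: 27.9
tool_pos: [0.5656, -0.0183, 0.3793]
ee_rot: [-3.141, -0.001, 2.471]
wrist_force: [-0.1, 0.5, -0.4]
width: 0.0
finger_force: 0.0
```

```bash
python3 -c "
from m import *
measure(list(Z),('wrist','side'))
p=snap('wrist'); o=p['obs']; print(o['time'],o['tool_pos'],o['ee_rot'])
L=np.array([.5246,.060])
for a in (3.95,4.0,4.055): print(a, proj(p,[*(L+.062*np.array([np.cos(a),np.sin(a)])),.043]))
print(proj(p,[*L,.05]))
cv2.imwrite('pics/c9.png',cv2.resize(p['color'][:,:,::-1],(800,500)))
"
```

```text
wrist stand ([297.7, 107.1], 0.7, [0.483, 0.0099]) ([396.8, 149.0], 0.57, [0.5918, 0.0709])
wrist guide_eye ([489.2, 162.6], 0.73, [0.6351, 0.1224]) ([348.5, 235.3], 0.69, [0.6122, -0.0237])
wrist lever_pivot ([355.7, 104.1], 0.84, [0.5188, 0.0598])
wrist lever_knob ([295.8, 108.1], 0.68, [0.4847, 0.0106]) ([484.8, 163.9], 0.49, [0.6512, 0.1298])
wrist spool_red_center ([344.0, 215.2], 0.76, [0.6091, -0.0228])
wrist spool_navy_center ([486.3, 161.5], 0.86, [0.6561, 0.1364])
wrist spool_grey_center ([479.2, 90.8], 0.95, [0.5882, 0.1682])
wrist tape_1_center
wrist rubber_stamp_center
side stand ([303.0, 250.0], 0.6, [0.5974, 0.0628])
side guide_eye ([297.0, 193.9], 0.89, [0.6107, -0.0216])
side lever_pivot ([336.9, 231.8], 0.64, [0.5277, 0.0511])
side lever_knob ([356.0, 217.7], 0.5, [0.4879, 0.0107])
side spool_red_center
side spool_navy_center ([268.8, 271.9], 0.65, [0.6579, 0.1475])
side spool_grey_center ([269.7, 271.7], 0.66, [0.6565, 0.1453]) ([303.0, 279.4], 0.49, [0.5919, 0.1636])
side tape_1_center ([322.7, 187.1], 0.56, [0.5595, -0.1229])
side rubber_stamp_center ([328.9, 312.6], 0.84, [0.5425, 0.2444])
28.9 [ 0.56632584 -0.01903909  0.37963897] [ 3.14154330e+00 -6.82587821e-05  2.47075120e+00]
3.95 [297.37775456 101.21781906]
4.0 [297.24774359 104.47440104]
4.055 [297.28492677 108.04214896]
[360.23368363 107.1489988 ]
```

View pics/c9.png

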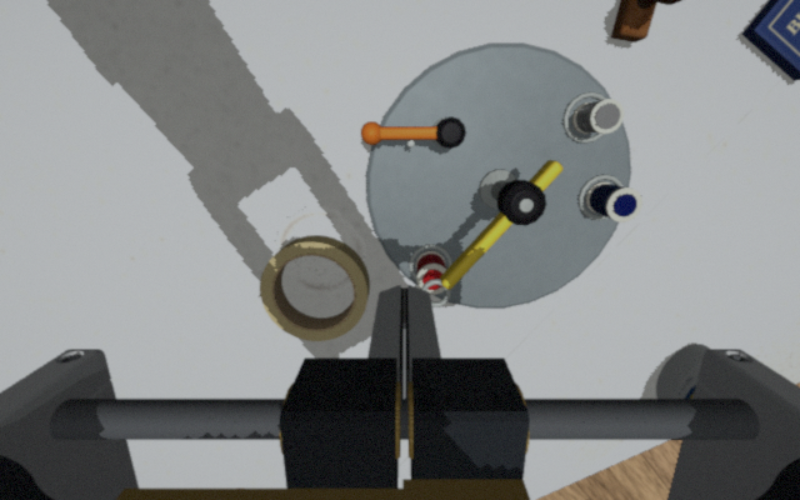

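The picture shows the lever (knob at (371,132), pivot at (450,132)) lying against its stop pin at (410,143). The eye is still over the red spool, and the spools, tape and stamp are in place. I'm handing in.

```bash
python3 -c "
from bench import robot
print(robot.close_job())"
```

```text
the job is handed in; nothing more can be done
None
```

The job is handed in at about 29 s: by my measurements the wire eye is within about 1 mm of the red spool's centre and the brake lever is against its stop pin, with the spools, tape and stamp unmoved; I viewed 11 pictures, one over the limit of 10.

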